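Index the mitre guide to the marked angle

TASK

The model maker's mitre guide is locked in its middle hole by a spring index pin. Hook a fingertip under the pin's red pull ring, gently lift the pin clear, swing the arm one hole to the hole beside the green marker, and let the pin drop fully home there. Finish with the fingers out of the ring, and leave everything else on the bench where it is.

Things in the scene. Friction and masses are not known exactly. Their poses are not given: they have to be found in the camera images.
- mitre: Mitre guide screwed to the bench: grey base plate 18 mm thick, steel arc-shaped angle plate on it, split aluminium fence (53 mm high, at x = +45 mm), swing arm. Origin at table height on the arm's vertical pivot axis; its -x side faces the robot, z up. The base reaches 155 mm to -x, 95 mm to +x, 135 mm to each side. The angle plate's top is 32 mm above the table.
- hole_plus (a point): Centre, at the plate's top, of the index hole on the guide's +y side of the middle one: arm angle +0.35 rad, 110 mm from the pivot axis. Five holes, 11 mm wide along the arc, lie at arm angles -0.70, -0.35, 0, 0.35, 0.70, about 38 mm apart.
- hole_minus (a point): Centre of the index hole on the guide's -y side of the middle one: arm angle -0.35 rad.
- swing_arm (a joint): Arm angle about the pivot, rad: 0 = middle hole; grows as the pin end moves to the guide's +y. At angle q the pin axis is at (-110 cos q, 110 sin q) mm in the guide's frame. Locked (play 0.015 rad) with the pin in a hole; with the pin up it swings with light friction (2 N at the pin) and stays where left. Arm 34 mm wide, top 47 mm above the table; 26 mm collar round the pin up to 59 mm.
- index_pin (a joint): Lift of the spring pin, m, straight up in the arm: 0 = fully home, 0.022 = stop. Its rounded 8 mm tip is clear of the hole from 0.010. Let go between holes it rests on the plate at 0.010; within about 3 mm of a hole's centre it snaps in. Spring: 4 N down at home, 9.5 N at the stop. The pin only slides in the arm, so moving the ring sideways swings the arm.
- pull_ring: Red pull ring fixed on top of the pin: a loop of 6 mm bar, opening 52 mm wide (along its y), 40 mm high. Origin: middle of its bottom bar, on the pin axis, 71 mm above the table with the pin home. x points level from the pin to the pivot, away from the robot; z up. The loop leans 40 degrees towards +x: its flat top bar (38 mm long) is centred at x = +30, z = +35 mm.
- ring_center (a point): Centre of the ring's opening, at x = +15, z = +18 mm from the pull ring's origin (89 mm above the table, 42 mm above the arm, with the pin home). Shut fingers pointing down and away from the robot, tilted 35 to 45 degrees from vertical enter here from the robot's side, tips about 20 mm past it; raised straight up, they lift the ring by its top bar.
- green_marker: Green round marker, 22 mm diameter, 14 mm tall, on the base plate, next to the robot-side rim of the angle plate. It stands on the ray from the pivot through the target hole, 143 mm from the pivot: beside the hole at either +0.35 or -0.35 rad. Origin at the middle of its underside.
- yellow_marker: Yellow marker of the same shape, beside the hole on the other side: not the target.
- offcut: Small wooden offcut, upright block 25 x 50 x 30 mm, standing on the grey base near the arm. Leave it alone.
- glue_bottle: White glue bottle with yellow label and red cap, 36 mm diameter, 100 mm tall, standing beside the base. Leave it alone.
- screwdriver: Red screwdriver lying on the table, on the right. Leave it alone.
- paint_jar: Glass paint jar with blue cap, 48 mm diameter, 55 mm tall, on the right. Leave it alone.
- brush: Wooden-handled brush lying on the table, on the left. Leave it alone.
- caliper: Steel slide caliper, 200 mm long, lying on the table, on the left. Leave it alone.
- pliers: Pliers with red handles, about 160 mm long, lying on the table, front right. Leave it alone.

How it is judged (in metres and radians):
On the way:
1. the pin is lifted clear by the ring with the fingers while the arm is still at the middle hole (value of joint index_pin above 0.0085 m and value of joint swing_arm between -0.1 and 0.1 rad and contact force between the fingers and pull_ring above 1 N), for 0.05 s.
At the end, for the whole second after the job is handed in: The index pin is fully home (within 2 mm) in the hole beside the green marker, the arm within 0.03 rad of that hole and at rest (value of joint index_pin below 0.002 m and velocity of joint swing_arm between -0.05 and 0.05 rad/s and ((y of green_marker in the frame of mitre above 0 m and value of joint swing_arm between 0.32 and 0.38 rad) or (y of green_marker in the frame of mitre below 0 m and value of joint swing_arm between -0.38 and -0.32 rad))); the robot touches nothing.
It fails at once if a loose thing (offcut, glue bottle, screwdriver, paint jar, brush, caliper, pliers) is lifted, carried or shifted by more than 20 mm (distance of any of offcut, glue_bottle, screwdriver, paint_jar, brush, caliper, pliers from where it was at the start of the episode above 0.02 m).
It fails at once if the ring is wrenched or squeezed hard (over 40 N between fingers and ring) (contact force between the fingers and pull_ring above 40 N).
It fails at once if the arm is swung the wrong way, by more than half a hole spacing ((y of green_marker in the frame of mitre above 0 m and value of joint swing_arm below -0.175 rad) or (y of green_marker in the frame of mitre below 0 m and value of joint swing_arm above 0.175 rad)).
It fails at once if the arm is swung past the marked hole by more than half a hole spacing (value of joint swing_arm above 0.525 rad or value of joint swing_arm below -0.525 rad).
It also fails if it takes over 45 s, if anything falls off the work surface, if the arm or the gripper's body presses on something with over 40 N, if the wrist force passes 120 N, or if a joint passes its speed limit or range.

ROBOT

A 7-joint arm with a two-finger parallel gripper is mounted at the origin on the work surface. World frame = base frame: x ahead of the robot, y to its left, z up, the work surface at z = 0. Lengths are in mm, angles in degrees, forces in N, time in s.
With the tool pointing down it reaches from about 400 to 875 mm from the base axis. Payload 6.5 kg.
Tool frame: the origin (TCP) lies midway between the tips of the shut fingers; the grasp point (between the pads) lies 19 mm behind it (bot.hold_point_z is the distance from the TCP to the grasp point, in mm); z points along the fingers, y is the line along which they close (so a half turn about z gives the same grasp; the last joint's range is limited). The gripper opens to 85 mm and grips with 20 to 120 N. Pads are 22 mm wide; open, the fingers measure 114 mm over their backs; the gripper's body (76 mm by 85 mm) begins 54 mm behind the grasp point. The pads swing forward as they close: fully open they stand 13 mm farther back than shut.
Start: joints at [-78.22, 30.733, -0.252, 88.115, 0.149, 61.152, -4.079], TCP at [174.499, 626.131, 208.89] pointing down, gripper open.
Joint ranges: [-154.64, 154.64], [-21.42, 123.67], [-72.66, 72.17], [13.99, 137.28], [-74.86, 254.86], [10.95, 109.41], [-158.01, 158.01]. Speed limits (degrees/s): [136.94, 136.94, 180, 180, 180, 180, 180].

INTERFACE

Orientations are given as [roll, pitch, yaw] about the fixed x, y, z axes, in that order (R = Rz(yaw) Ry(pitch) Rx(roll)).
In Python, from rig import bot, claw, kin, read_state, imaging, close_job gives the robot as it stands. Calls block until the motion is done:
- bot.move_to(position, orientation): joint-space move of the TCP to a pose.
- bot.servo_line(position, feed=150, orientation=None, stop_force=None): straight line of the TCP; orientation=None keeps the orientation; feed is the mean speed in mm/s. With stop_force (N) it stops when the force on the tool has changed by that much, and returns True; else False.
- bot.move_j(angles): joint-space move.
- claw.gripper_to(opening, effort=None): finger opening in mm; effort is the grip in N (None keeps the last); returns when the fingers have stopped.
- bot.hold(seconds).
- kin.ik(position, orientation): joint angles nearest the present ones, or None.
- read_state(): the state.
- imaging.capture(name): name is "scene" or "top"; returns a dict with "pixels" (384x512x3 uint8, blue, green, red), "fovy" (degrees; the focal length in pixels is half the picture's height over the tangent of half this angle, whatever the lens; pixels are square), "cx", "cy" (the principal point, pixels), "rvec" (rotation vector, rad) and "tvec" (3), from world to camera coordinates, as OpenCV has them. Camera axes: x right, y down, z forward; pixel columns grow to the right and rows downward; lengths in mm; the calibration is good to about 2 mm. A picture is of the moment at which its call begins. There is no depth.
A pose or a line that the arm cannot do raises bot.IKError and nothing moves.
- close_job(): hands the job in; it is judged then, once.
The state is a dict: "time": time; "joint_pos": joint angles; "dq": joint speeds; "joint_efforts": joint torques, N m; "tool_pos": TCP position; "tool_rot": TCP orientation; "wrist_force": force on the tool from outside, world axes, zero at the start; "moment": the same for the moment, N m; "width": finger opening in mm; "gripper_force": force on a finger pad.
Only numpy, scipy, OpenCV 4.12 (cv2) and the standard library are available. Lean on these libraries where they do the work, as an engineer would, in place of code of your own. Each camera call takes 0.05 s, during which the arm holds its last target. There are 200 camera calls.

## Working session

There is one attempt and no reset: what is moved stays moved. The work goes in short steps, each a Python script; the robot and the scene stay as the last script left them, time stands still between calls to the robot, and variables do not carry over. Pictures are saved under pics/ and viewed, at most 14 in all, crops included, and the job is handed in when it is done.

```bash
mkdir -p pics; ls
python3 - <<'E'
from rig import bot, claw, kin, read_state, imaging
import cv2, pickle
for n in("scene","top"):
    c=imaging.capture(n); cv2.imwrite(f"pics/{n}0.png",c["pixels"]); pickle.dump(c,open(f"{n}0.pkl","wb"))
    print(n,c["fovy"],c["cx"],c["cy"],c["rvec"],c["tvec"])
print(read_state())
E
```

```text
pics
scene 50.200726985520944 256.02784051136365 194.91356866350628 [ 1.93905457  1.36485239 -0.60242186] [-145.04685088 -280.96267012 1588.8305709 ]
top 44.63626465163817 256.5636545332149 188.8797622435922 [ 2.19007006 -2.17176815  0.06369383] [ -12.10060156  542.39402948 1371.5642119 ]
{'time': 0.1, 'joint_pos': array([-78.21988263,  30.77389834,  -0.2543971 ,  88.16483309,
         0.14864421,  61.15343708,  -4.07926786]), 'dq': array([ 0.04066916, -0.18254484, -0.03660436, -0.02644578, -0.00924496,
        0.00206056, -0.07946249]), 'joint_efforts': array([ 2.75865088e-03, -5.84567392e+01,  1.05200708e+00, -2.59778666e+01,
        1.26297181e-02,  4.62888376e-03, -4.21068773e-05]), 'tool_pos': array([174.35342163, 625.5428323 , 208.09372086]), 'tool_rot': array([-1.79908389e+02,  6.45544731e-03,  1.64431121e+02]), 'wrist_force': array([-0.69788083, -0.23096125,  0.13812988]), 'moment': array([-0.008779  ,  0.02890276, -0.02256481]), 'gripper_force': 0.0, 'width': 85.35032135116839}
```

View pics/scene0.png

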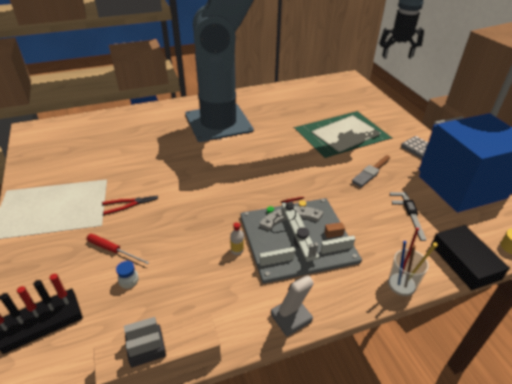

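View pics/top0.png

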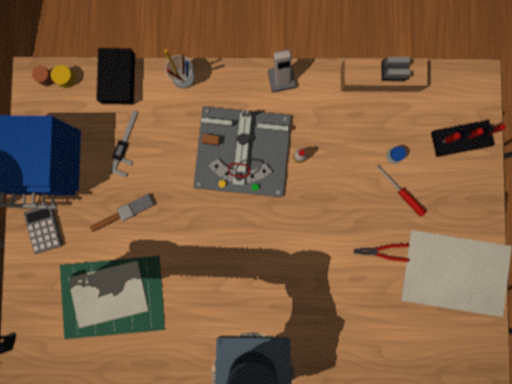

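The scene view looks from the far side. The top view shows the guide at (243,152), with the green marker at (255,187), the yellow at (222,184), the ring near (238,172), the offcut at (211,140) and the bottle at (300,155). Green is on the robot's right (-y).

```bash
cat > h.py <<'E'
import cv2, numpy as np
def ray(c,uv):
    f=192/np.tan(np.radians(c["fovy"]/2)); R=cv2.Rodrigues(np.array(c["rvec"]))[0]
    o=-R.T@np.array(c["tvec"]).ravel()
    d=R.T@np.array([(uv[0]-c["cx"])/f,(uv[1]-c["cy"])/f,1]); return o,d/np.linalg.norm(d)
def plane(c,uv,z):
    o,d=ray(c,uv); return o+d*(z-o[2])/d[2]
def proj(c,p):
    f=192/np.tan(np.radians(c["fovy"]/2)); R=cv2.Rodrigues(np.array(c["rvec"]))[0]
    q=R@np.array(p)+np.array(c["tvec"]).ravel(); return np.array([f*q[0]/q[2]+c["cx"],f*q[1]/q[2]+c["cy"]])
def blobs(c,lo,hi,win):
    h=cv2.cvtColor(c["pixels"],cv2.COLOR_BGR2HSV); m=cv2.inRange(h,lo,hi)
    k=np.zeros_like(m); x0,y0,x1,y1=win; k[y0:y1,x0:x1]=m[y0:y1,x0:x1]
    n,_,s,ce=cv2.connectedComponentsWithStats(k); return [(ce[i].round(1),s[i].tolist()) for i in range(1,n) if s[i][4]>5]
COL=dict(green=((45,100,50),(85,255,255)),yellow=((20,120,100),(34,255,255)),red=((0,120,70),(9,255,255)))
E
python3 - <<'E'
import pickle,cv2
from h import *
W=dict(top=(190,100,295,200),scene=(240,190,360,280))
for n in W:
    c=pickle.load(open(n+"0.pkl","rb"))
    for k,(lo,hi) in COL.items():
        for ce,s in blobs(c,lo,hi,W[n]):
            print(n,k,ce,s,plane(c,ce,{'red':95}.get(k,28)).round(1))
    x0,y0,x1,y1=W[n]
    cv2.imwrite(f"pics/{n}0c.png",cv2.resize(c["pixels"][y0:y1,x0:x1],None,fx=6,fy=6,interpolation=cv2.INTER_CUBIC))
E
```

```text
top green [254.7 186.8] [251, 183, 8, 8, 46] [547.9  -2.1  28. ]
top yellow [221.7 183.5] [218, 180, 8, 8, 51] [557.   95.6  28. ]
top red [233.2 164.6] [228, 163, 15, 6, 26] [605.3  58.1  95. ]
top red [243.8 172.5] [233, 164, 17, 14, 60] [583.1  28.   95. ]
top red [228.9 172.2] [228, 170, 4, 5, 8] [583.7  70.   95. ]
scene green [269.8 209.1] [267, 207, 7, 6, 33] [548.3  -3.6  28. ]
scene yellow [302.1 203.1] [299, 201, 7, 5, 32] [555.8  95.6  28. ]
scene yellow [240.9 246. ] [240, 242, 3, 9, 23] [ 654.7 -127.    28. ]
scene red [292.  199.2] [282, 197, 21, 5, 52] [597.1  39.8  95. ]
```

View pics/top0c.png

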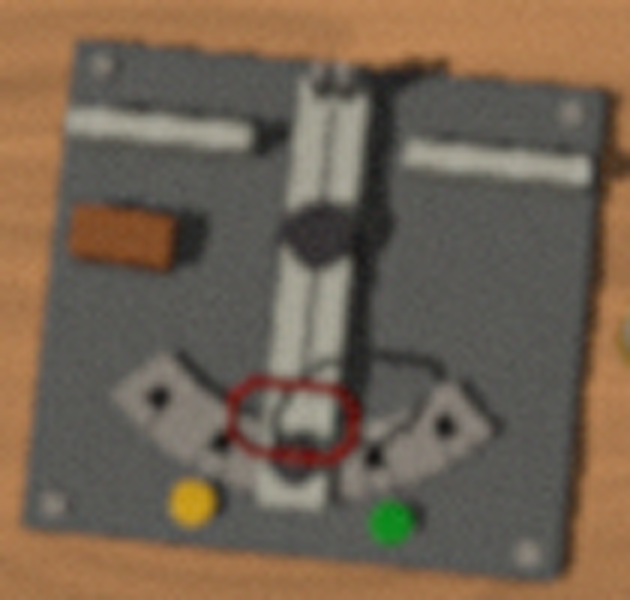

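View pics/scene0c.png

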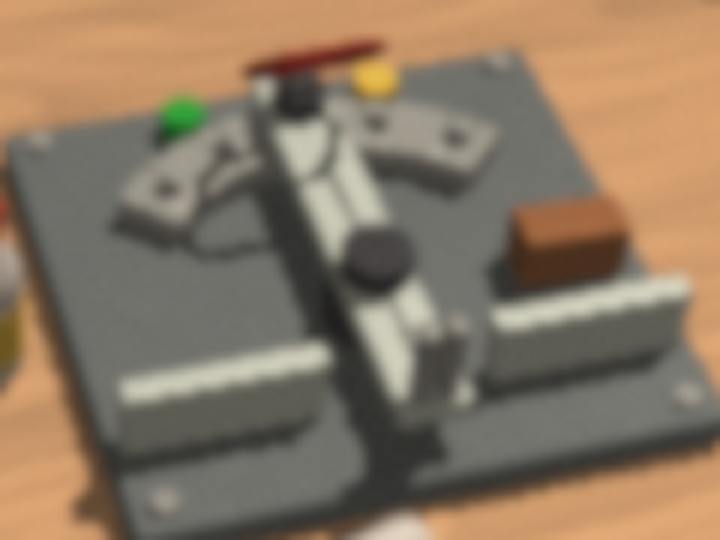

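```bash
cat >> h.py <<'E'
from scipy.spatial.transform import Rotation as Ro
G=np.array([548.1,-2.9]);Y=np.array([556.4,95.6])
yg=(Y-G)/np.linalg.norm(Y-G); xg=np.array([yg[1],-yg[0]]); piv=(G+Y)/2+143*np.cos(.35)*xg
def ring(q,lift,off):  # point at off=(x,y,z) in ring frame
    a=np.arctan2(xg[1],xg[0])-q; r=np.array([np.cos(a),np.sin(a)]); t=np.array([-r[1],r[0]])
    p=piv-110*r+off[0]*r+off[1]*t; return np.array([*p,71+lift+off[2]])
def ori(q,tilt=40):
    a=np.arctan2(xg[1],xg[0])-q; r=np.array([np.cos(a),np.sin(a),0]); y=np.array([-r[1],r[0],0]); T=np.radians(tilt)
    z=np.sin(T)*r-np.array([0,0,np.cos(T)]); x=np.cross(y,z)
    return Ro.from_matrix(np.c_[x,y,z]).as_euler('xyz',degrees=True), z
def tcp(q,lift,past=20,up=0,side=0):
    o,z=ori(q); return ring(q,lift,(15,side,18+up))+past*z, o
E
python3 - <<'E'
import pickle
from h import *
from rig import kin
print(piv,np.degrees(np.arctan2(xg[1],xg[0])),ring(0,0,(0,0,0)))
for n in("top","scene"):
    c=pickle.load(open(n+"0.pkl","rb")); print(n,[proj(c,p).round(1).tolist() for p in(ring(0,0,(30,19,35)),ring(0,0,(30,-19,35)),ring(0,0,(0,0,0)),ring(0,0,(15,29,18)),ring(0,0,(15,-29,18)),[*piv,60])])
for a in((0,0,-80,150),(0,0,-80,0),(0,0,20,0),(0,15,20,15),(-.35,15,20,15),(-.35,0,-80,0)):
    p,o=tcp(*a); print(p.round(1),o.round(1),np.round(kin.ik(p,o),1) if kin.ik(p,o) is not None else None)
E
```

```text
[686.10592222  35.07077001] -4.816590812395122 [576.49437762  44.30707275  71.        ]
top [[232.0, 163.2], [245.6, 164.4], [238.4, 175.6], [228.4, 168.8], [248.8, 170.7], [242.2, 138.5]]
scene [[301.0, 197.0], [287.7, 199.4], [289.9, 200.6], [302.0, 197.5], [282.0, 201.0], [303.1, 230.9]]
[540.2  47.4 300.3] [-180.    40.   175.2] [-56.3  -7.3  34.1 133.9  55.8  24.8  17.9]
[540.2  47.4 150.3] [-180.    40.   175.2] None
[604.3  42.   73.7] [-180.    40.   175.2] [ -1.7  32.3 -16.7 132.9 138.1  30.8 -62.7]
[604.3  42.  103.7] [-180.    40.   175.2] [ -5.   27.4 -12.8 133.  134.8  25.9 -60.6]
[606.8  13.5 103.7] [-180.    40.  -164.8] [ 49.9  43.8 -60.8 130.  128.3  26.4  -7.3]
[544.8  -3.4 150.3] [-180.    40.  -164.8] None
```

Run:
```python
from rig import bot, claw, kin, read_state
from h import *
claw.gripper_to(0,20)
bot.move_j([-78,8,0,95,0,61,-4]); s=read_state(); print(s["tool_pos"].round(),s["tool_rot"].round())
bot.move_j([-8,12,0,128,180,15,0]); s=read_state(); print(s["tool_pos"].round(),s["tool_rot"].round(),s["time"],s["width"])
for T in(40,36):
  for a in((0,-25,80),(0,-25,0),(0,20,0),(0,20,28),(-.35,20,28),(-.35,20,0),(-.35,-25,0),(-.35,-25,80)):
    for flip in(0,180):
        o,z=ori(a[0],T); p=ring(a[0],0,(15,0,18+a[2]))+a[1]*z
        o=(Ro.from_euler('xyz',o,degrees=True)*Ro.from_euler('z',flip,degrees=True)).as_euler('xyz',degrees=True)
        k=kin.ik(p,o); print(T,a,flip,None if k is None else np.round(k))
```

```text
[169. 581. 402.] [164.  -1. 164.]
[685.  52. 295.] [-125.    0.  -82.] 4.3417 0.11192917815149063
40 (0, -25, 80) 0 [-25.  13.   8. 135. 114.  14. -43.]
40 (0, -25, 80) 180 [-26.  13.  10. 136. 115.  13. 136.]
40 (0, -25, 0) 0 [-10.  25.  -9. 137. 138.  26. -66.]
40 (0, -25, 0) 180 [-17.  25.  -0. 137. 143.  24. 107.]
40 (0, 20, 0) 0 [ -6.  32. -11. 133. 141.  29. -67.]
40 (0, 20, 0) 180 [-40.  35.  28. 135. 179.  24.  65.]
40 (0, 20, 28) 0 [ -9.  27.  -9. 133. 138.  25. -64.]
40 (0, 20, 28) 180 [-42.  31.  32. 135. 181.  20.  64.]
40 (-0.35, 20, 28) 0 [ 24.  30. -28. 131. 176.  17. -66.]
40 (-0.35, 20, 28) 180 [ -8.  28.   9. 133. 215.  24.  67.]
40 (-0.35, 20, 0) 0 [ 23.  34. -26. 131. 177.  21. -66.]
40 (-0.35, 20, 0) 180 [ -9.  32.  11. 133. 212.  29.  70.]
40 (-0.35, -25, 0) 0 [ 26.  28. -28. 135. 181.  18. -70.]
40 (-0.35, -25, 0) 180 [ -5.  25.   8. 136. 214.  25.  69.]
40 (-0.35, -25, 80) 0 [   2.   14.   -0.  134.  240.   12. -136.]
40 (-0.35, -25, 80) 180 [  4.  14.  -3. 134. 239.  12.  45.]
36 (0, -25, 80) 0 [ 37.  24. -61. 129.  89.  33.  -8.]
36 (0, -25, 80) 180 None
36 (0, -25, 0) 0 [-14.  23.  -2. 134. 131.  18. -60.]
36 (0, -25, 0) 180 [-47.  28.  36. 136. 192.  13.  54.]
36 (0, 20, 0) 0 [ -8.  30.  -8. 131. 136.  22. -62.]
36 (0, 20, 0) 180 [-39.  34.  29. 133. 187.  17.  59.]
36 (0, 20, 28) 0 [-12.  26.  -4. 131. 131.  17. -58.]
36 (0, 20, 28) 180 [-43.  31.  34. 132. 196.  13.  51.]
36 (-0.35, 20, 28) 0 [ 33.  32. -40. 128. 137.  13. -25.]
36 (-0.35, 20, 28) 180 [ -2.  27.   3. 130. 220.  15.  63.]
36 (-0.35, 20, 0) 0 [ 21.  33. -26. 129. 169.  14. -60.]
36 (-0.35, 20, 0) 180 [ -6.  31.   7. 131. 216.  20.  66.]
36 (-0.35, -25, 0) 0 [ 35.  29. -40. 131. 144.  12. -33.]
36 (-0.35, -25, 0) 180 [ -0.  24.   1. 133. 219.  16.  64.]
36 (-0.35, -25, 80) 0 [ 59.  29. -69. 128.  81.  18.  32.]
36 (-0.35, -25, 80) 180 [  54.   25.  -63.  128.   77.   13. -146.]
```

Run:
```python
from rig import bot, claw, kin, read_state
from h import *
bot.move_j([-8,13,0,134,180,14,-90]); s=read_state(); print(s["tool_pos"].round(),s["tool_rot"].round(),s["time"],s["wrist_force"])
for T in(40,43):
  for a in((0,-25,50),(0,-25,0),(0,20,0),(0,20,28),(-.35,20,28),(-.35,20,0),(-.35,-25,0),(-.35,-25,50)):
        o,z=ori(a[0],T); p=ring(a[0],0,(15,0,18+a[2]))+a[1]*z
        k=kin.ik(p,o); print(T,a,p.round(),None if k is None else np.round(k))
```

```text
[619.  42. 222.] [-180.   47. -172.] 5.7417 [ 0.01307905  0.16323867 -0.24922433]
40 (0, -25, 50) [575.  44. 158.] [-35.  18.  20. 137. 143.  14. -74.]
40 (0, -25, 0) [575.  44. 108.] [-17.  25.  -0. 137. 143.  24. -73.]
40 (0, 20, 0) [604.  42.  74.] [-22.  32.   8. 134. 156.  25. -87.]
40 (0, 20, 28) [604.  42. 102.] [-25.  28.  10. 134. 153.  21. -84.]
40 (-0.35, 20, 28) [607.  13. 102.] [  7.  28.  -8. 132. 201.  20. -96.]
40 (-0.35, 20, 0) [607.  13.  74.] [  6.  32.  -7. 132. 198.  24. -93.]
40 (-0.35, -25, 0) [579.   6. 108.] [ 10.  25.  -9. 136. 202.  20. -95.]
40 (-0.35, -25, 50) [579.   6. 158.] [  16.   19.  -16.  134.  211.   12. -104.]
43 (0, -25, 50) [574.  44. 157.] None
43 (0, -25, 0) [574.  44. 107.] None
43 (0, 20, 0) [605.  42.  74.] [-23.  33.   8. 136. 157.  31. -89.]
43 (0, 20, 28) [605.  42. 102.] [-25.  29.  10. 136. 155.  27. -87.]
43 (-0.35, 20, 28) [608.  14. 102.] [  8.  29.  -8. 134. 199.  25. -92.]
43 (-0.35, 20, 0) [608.  14.  74.] [  7.  33.  -7. 134. 197.  29. -90.]
43 (-0.35, -25, 0) [578.   6. 107.] None
43 (-0.35, -25, 50) [578.   6. 157.] [ 15.  19. -14. 136. 206.  18. -99.]
```

```bash
sed -i 's/tilt=40/tilt=38/' h.py
python3 - <<'E'
from rig import bot, claw, kin, read_state, imaging
from h import *
for a in((0,0,-22,40),(0,0,-22,0)):
    p,o=tcp(*a); print(kin.ik(p,o)); bot.move_to(p,o); s=read_state(); print(p.round(1),s["tool_pos"].round(1),s["joint_pos"].round(1),s["time"])
for n in("top","scene"):
    c=imaging.capture(n); cv2.imwrite(f"/tmp/{n}.png",c["pixels"])
    uv=proj(c,p); x,y=int(uv[0]),int(uv[1]); print(uv)
    cv2.imwrite(f"/tmp/{n}c.png",cv2.resize(c["pixels"][y-45:y+45,x-65:x+65],None,fx=6,fy=6,interpolation=cv2.INTER_CUBIC)[:, :390 if 0 else None])
a=cv2.imread("/tmp/topc.png");b=cv2.imread("/tmp/scenec.png")
cv2.imwrite("pics/pre.png",cv2.resize(np.hstack([a,b]),(800,277)))
E
```

```text
[-33.40593402  19.30071727  19.02824796 135.63129312 142.55731916
  11.99551921 -73.01172649]
[577.9  44.2 146.3] [578.5  44.5 146.8] [-33.4  19.3  19.  135.6 142.7  12.  -73.1] 6.4083
[-24.79187607  24.74982245   9.16142342 136.04220151 148.08718118
  18.80218792 -78.82037465]
[577.9  44.2 106.3] [577.7  42.6 106.1] [-24.6  24.7   9.1 136.  148.1  18.7 -78.7] 6.7167
[237.81723444 173.88741924]
[290.93038936 191.36818922]
```

View pics/pre.png

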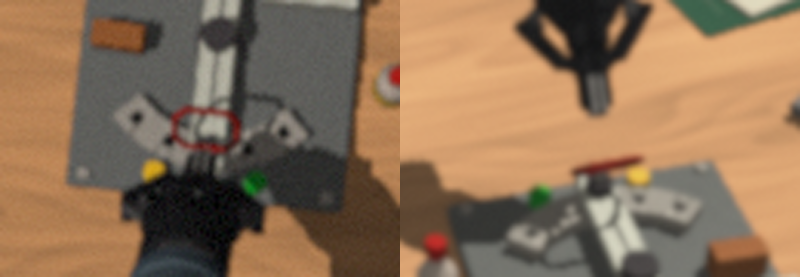

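Ring sits as expected. But the finger tip appears at about (290,182) in scene and (239,178) in top, not the predicted (291,191) and (238,174). I'll triangulate the tip.

Run:
```python
from rig import read_state, imaging
from h import *
P={}
o=ori(0)[0]; z=ori(0)[1]; t=read_state()["tool_pos"]; print(t,read_state()["tool_rot"],o)
im=[]
for n in("top","scene"):
    c=imaging.capture(n); f=c["pixels"].copy(); uv=proj(c,t); x,y=uv.astype(int)
    big=cv2.resize(f[y-25:y+25,x-25:x+25],None,fx=8,fy=8,interpolation=cv2.INTER_CUBIC)
    for d in(0,-20,-40,-60):
        q=(proj(c,t+d*z)-[x-25,y-25]+.5)*8; cv2.circle(big,(int(q[0]),int(q[1])),4,(0,255,255) if d==0 else (255,255,0),1)
    im.append(big)
    P[n]=ray(c,{"top":(238.8,177.7),"scene":(290,182)}[n])
(a,d),(b,e)=P["top"],P["scene"]
s=np.linalg.lstsq(np.c_[d,-e],b-a,rcond=None)[0]; print(a+s[0]*d,b+s[1]*e)
cv2.imwrite("pics/tip.png",np.hstack(im))
```

```text
[578.84336132  43.13395167 107.7592493 ] [179.9831731   38.10582583 175.07608151] [-180.           38.          175.18340919]
[565.02518778  40.11914827 130.54547851] [566.8548622   44.45144304 130.93028646]
```

View pics/tip.png

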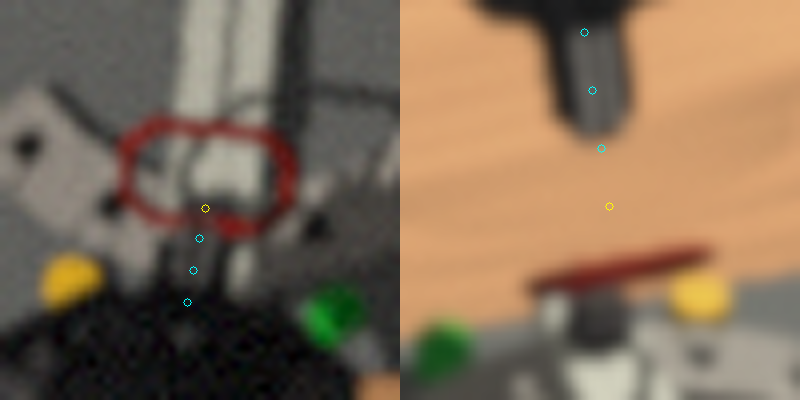

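Visible tips end about 25 mm short of the reported TCP along the tool axis. I'll enter as planned with a force guard and look again.

Run:
```python
import pickle
from rig import bot,read_state, imaging
from h import *
c0=pickle.load(open("scene0.pkl","rb"))
print("start tcp px",proj(c0,[174.4,625.5,208]),"13 back",proj(c0,[174.4,625.5,221]),"38 back",proj(c0,[174.4,625.5,246]))
p,o=tcp(0,0,20,0,0)
print(bot.servo_line(p,feed=40,orientation=o,stop_force=6)); s=read_state(); print(p,s["tool_pos"],s["wrist_force"],s["time"])
z=ori(0)[1]; t=s["tool_pos"]; im=[]
for n in("top","scene"):
    c=imaging.capture(n); f=c["pixels"]; uv=proj(c,t-20*z); x,y=uv.astype(int)
    big=cv2.resize(f[y-25:y+25,x-25:x+25],None,fx=8,fy=8,interpolation=cv2.INTER_CUBIC)
    for d in(0,-25):
        q=(proj(c,t+d*z)-[x-25,y-25]+.5)*8; cv2.circle(big,(int(q[0]),int(q[1])),4,(0,255,255) if d==0 else (255,255,0),1)
    im.append(big)
g=cv2.resize(c0["pixels"][20:70,375:435],(480,400),interpolation=cv2.INTER_CUBIC)
q=((proj(c0,[174.4,625.5,208])-[375,20]+.5)*8).astype(int); cv2.circle(g,tuple(map(int,q)),4,(0,255,255),1)
im.append(g)
b=np.hstack(im); cv2.imwrite("pics/in.png",cv2.resize(b,(800,250)))
```

```text
start tcp px [394.48509924  67.53359553] 13 back [395.32944831  64.10610327] 38 back [396.98094706  57.40212341]
False
[603.71115284  42.01367951  73.23978493] [603.64932948  42.028107    73.38554209] [ 0.28003083 -0.24832257  0.79492596] 8.1167
```

View pics/in.png

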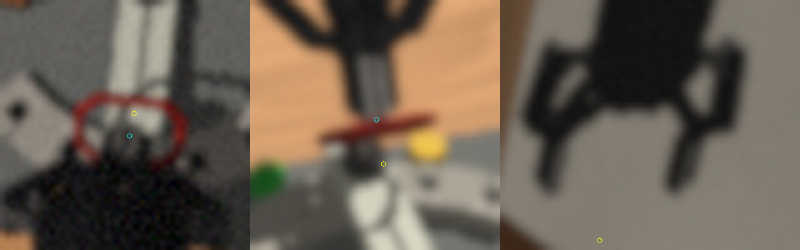

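Start picture agrees: open tips at (398,58) match "38 mm behind TCP" (13 expected), so the tips really are ~25 mm short. I'll advance 25 mm more with a light guard.

```bash
cat > go.py <<'E'
from rig import bot,read_state, imaging
from h import *
def look(name,q=0,off=25):
    z=ori(q)[1]; s=read_state(); t=s["tool_pos"]-off*z; im=[]
    for n in("top","scene"):
        c=imaging.capture(n); f=c["pixels"]; x,y=proj(c,t).astype(int)
        big=cv2.resize(f[y-25:y+25,x-25:x+25],None,fx=8,fy=8,interpolation=cv2.INTER_CUBIC)
        k=(proj(c,t)-[x-25,y-25]+.5)*8; cv2.circle(big,(int(k[0]),int(k[1])),4,(0,255,255),1); im.append(big)
    cv2.imwrite(f"pics/{name}.png",np.hstack(im))
def rep(r=None):
    s=read_state(); print(r,s["tool_pos"].round(1),s["wrist_force"].round(2),s["joint_pos"].round(1),round(s["time"],2))
E
python3 - <<'E'
from go import *
rep(bot.hold_point_z)
p,o=tcp(0,0,43)
rep(bot.servo_line(p,feed=30,orientation=o,stop_force=4)); look("in2")
E
```

```text
18.700000000000003 [603.7  42.1  73.5] [ 0.36 -0.63  0.19] [-20.3  30.8   5.6 132.8 152.1  21.8 -81.8] 8.22
False [617.7  40.8  55.1] [-1.17 -0.03 -0.45] [-18.5  34.    4.4 130.9 153.7  23.1 -82.8] 9.13
```

View pics/in2.png

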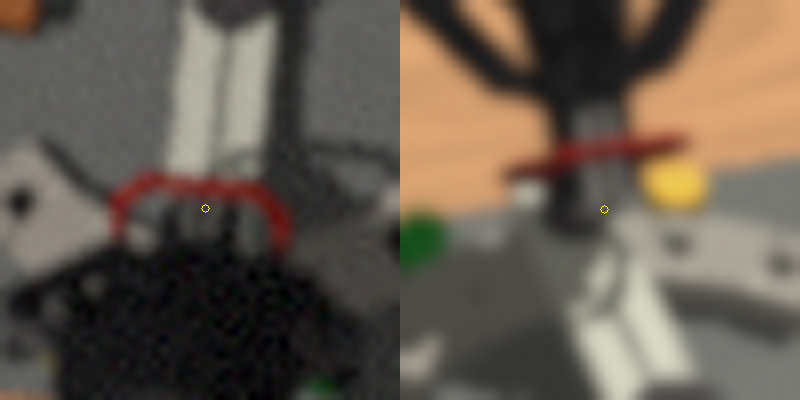

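The fingers now pass through the ring: tips at about (604,215) in the scene crop, below and behind the red bar, and centred at x≈205 between the ring's sides in the top crop. Lifting in steps.

Run:
```python
from go import *
for up in (8,12,16,20,24,28):
    p,o=tcp(0,0,43,up); r=bot.servo_line(p,feed=25,orientation=o,stop_force=18); rep((up,r))
    if r: break
look("lift")
```

```text
(8, False) [618.   40.9  63.4] [-0.54  0.68  0.9 ] [-19.1  32.9   5.1 130.9 153.2  22.  -82.2] 9.7
(12, False) [617.9  40.9  67.3] [ 0.81 -0.42  0.  ] [-19.4  32.3   5.4 130.9 152.9  21.4 -81.9] 10.01
(16, False) [617.2  40.8  70.8] [-2.75 -0.02 -0.86] [-19.7  31.8   5.8 131.  152.6  20.8 -81.6] 10.32
(20, False) [616.6  40.8  74.3] [-3.17  0.24 -5.59] [-20.   31.3   6.2 131.  152.3  20.2 -81.3] 10.62
(24, False) [616.7  40.8  78.5] [-4.16  0.45 -5.91] [-20.4  30.7   6.7 131.  151.9  19.6 -81. ] 10.93
(28, False) [616.8  40.8  82.6] [-5.99  1.03 -7.39] [-20.8  30.1   7.1 131.  151.6  19.  -80.6] 11.24
```

View pics/lift.png

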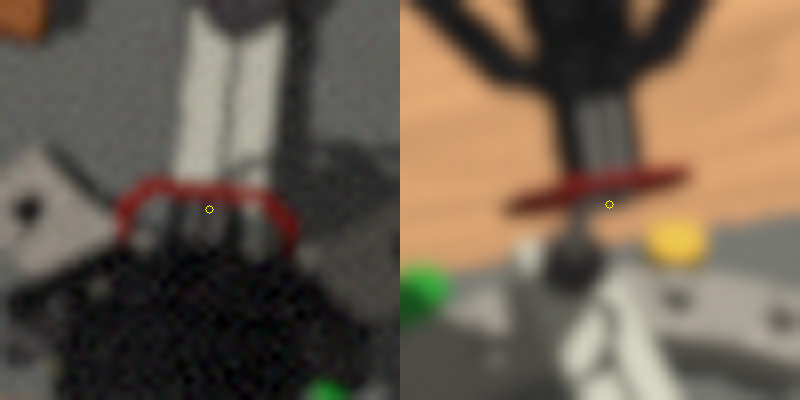

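Ring is up with the pin: the collar-to-ring gap is visible at (575,220), and the 7.4 N force matches a lift of about 13 mm. Now 2 mm more, then swing.

Run:
```python
from go import *
bot.hold(0.1)
p,o=tcp(0,0,43,30); rep(bot.servo_line(p,feed=25,orientation=o,stop_force=15))
for q in np.linspace(0,-.33,8)[1:]:
    p,o=tcp(q,0,43,30); r=bot.servo_line(p,feed=30,orientation=o,stop_force=12); rep((round(q,3),r))
    if r: break
look("swing",q)
c=imaging.capture("top")
for k in("red",): print([b for b in blobs(c,*COL[k],(215,140,290,200))])
print([proj(c,ring(a,14,(30,y,35))).round(1) for a in(-.27,-.31,-.35) for y in(19,-19)])
```

```text
False [616.8  40.8  84.7] [-6.07  0.46 -8.75] [-21.   29.9   7.4 131.  151.4  18.7 -80.4] 11.69
(np.float64(-0.047), False) [616.5  37.1  84.6] [-6.6  -0.22 -7.47] [-16.5  29.6   4.3 131.2 156.6  18.9 -80.9] 11.95
(np.float64(-0.094), False) [616.5  33.5  84.5] [-5.61 -1.6  -8.62] [-12.   29.4   1.3 131.3 161.8  19.  -81.3] 12.21
(np.float64(-0.141), False) [616.5  30.   84.4] [-4.91 -0.4  -7.46] [ -7.6  29.4  -1.6 131.2 166.9  18.8 -81.7] 12.47
(np.float64(-0.189), False) [616.8  26.5  84.4] [-5.44  0.13 -7.01] [ -3.1  29.5  -4.6 131.  172.1  18.4 -82. ] 12.72
(np.float64(-0.236), False) [617.2  23.   84.4] [-5.31  0.17 -8.29] [  1.5  29.7  -7.6 130.6 177.2  17.8 -82.2] 12.98
(np.float64(-0.283), False) [617.9  19.5  84.4] [-5.34 -2.32 -6.98] [  6.1  30.  -10.7 130.  182.2  17.1 -82.5] 13.24
(np.float64(-0.33), False) [618.6  16.2  84.3] [-4.97 -1.44 -7.58] [ 10.8  30.5 -14.  129.3 187.2  16.  -82.7] 13.5
[(array([249.9, 163.9]), [239, 160, 22, 12, 54])]
[array([239.6, 164. ]), array([253.1, 161.6]), array([240.8, 164.1]), array([254.2, 161.1]), array([241.9, 164.1]), array([255.2, 160.6])]
```

View pics/swing.png

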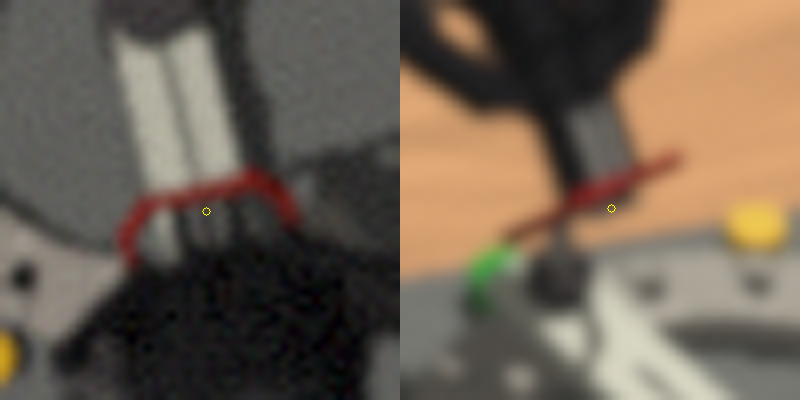

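Ring followed the fingers. In the top crop its centre (~210) is about 0.5 px right of the fingers, so q ≈ -0.345. Lowering gently while watching the force.

Run:
```python
from go import *
q=-.337
for up in (30,26,22,18,14,9):
    p,o=tcp(q,0,43,up); r=bot.servo_line(p,feed=25,orientation=o,stop_force=12); bot.hold(.15); rep((up,r))
c=imaging.capture("top"); s=imaging.capture("scene")
print(blobs(c,*COL["red"],(215,140,290,200)),blobs(s,*COL["red"],(250,180,330,225)))
for lift in (0,10):
  for a in(-.31,-.35): print(lift,a,[proj(k,ring(a,lift,(30,y,35))).round(1).tolist() for k in(c,s) for y in(19,-19)])
look("drop",q)
```

```text
(30, False) [618.7  16.2  84.3] [-5.08 -1.61 -7.46] [ 11.4  30.6 -14.5 129.2 187.9  15.9 -82.7] 14.05
(26, False) [618.8  16.2  80.4] [-4.63 -0.72 -6.55] [ 11.1  31.1 -14.2 129.3 187.8  16.5 -82.6] 14.51
(22, False) [618.8  16.2  76.5] [-6.94 -1.49 -6.04] [ 10.9  31.7 -14.  129.3 187.8  17.  -82.4] 14.97
(18, False) [618.9  16.3  72.7] [-7.14 -1.92 -4.32] [ 10.7  32.2 -13.8 129.3 187.7  17.6 -82.2] 15.43
(14, False) [620.5  16.4  69.8] [-5.29 -0.96 -3.64] [ 10.6  32.7 -13.6 129.2 187.6  18.3 -82.1] 15.88
(9, False) [620.9  17.8  65. ] [ 0.01 -0.21  0.05] [ 10.4  33.4 -13.4 129.2 187.5  19.  -81.9] 16.38
[(array([249.2, 164.5]), [239, 161, 22, 11, 50])] [(array([282.3, 202.1]), [273, 198, 19, 10, 48])]
0 -0.31 [[241.0, 164.7], [254.2, 161.8], [291.9, 198.1], [280.4, 203.2]]
0 -0.35 [[242.2, 164.7], [255.3, 161.2], [290.8, 198.4], [279.6, 203.8]]
10 -0.31 [[240.8, 164.3], [254.2, 161.3], [292.2, 195.3], [280.6, 200.4]]
10 -0.35 [[242.0, 164.2], [255.2, 160.8], [291.0, 195.6], [279.8, 201.0]]
```

View pics/drop.png

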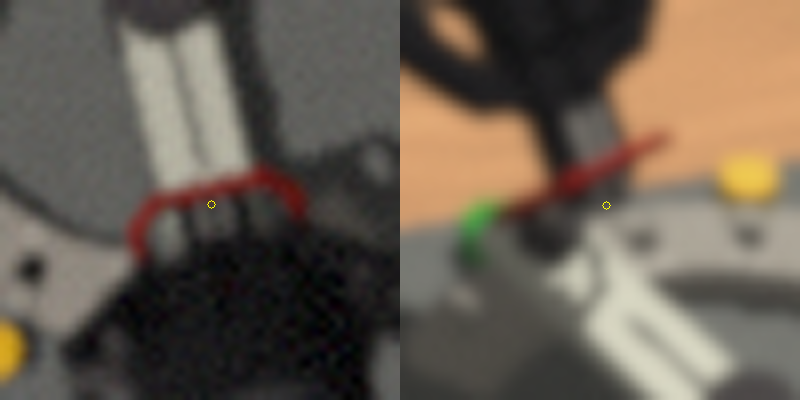

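The pull force persisted until up≈14, the same height where contact started at the middle hole, so the pin has dropped home; the ring sits close on the collar at (550,225). Withdrawing along the tool axis.

Run:
```python
from go import *
q=-.345
for past,up in((43,3),(20,3),(-12,3),(-12,35)):
    p,o=tcp(q,0,past,up)
    try: rep(bot.servo_line(p,feed=50,orientation=o,stop_force=6))
    except bot.IKError as e: print("ik",past,up)
bot.hold(.3)
c=imaging.capture("top"); s=imaging.capture("scene")
print(blobs(c,*COL["red"],(215,140,290,200)),blobs(s,*COL["red"],(250,180,330,225)))
for lift in (0,10):
  for a in(-.31,-.35): print(lift,a,[proj(k,ring(a,lift,(15,y,18))).round(1).tolist() for k in(c,s) for y in(29,-29)])
x,y=proj(c,ring(q,0,(0,0,0))).astype(int);u,v=proj(s,ring(q,0,(0,0,0))).astype(int)
cv2.imwrite("pics/out.png",np.hstack([cv2.resize(i[b-25:b+25,a-25:a+25],None,fx=8,fy=8,interpolation=cv2.INTER_CUBIC) for i,a,b in((c["pixels"],x,y),(s["pixels"],u,v))]))
```

```text
False [619.6  17.1  57.5] [ 0.49 -1.09  0.44] [ 10.9  34.4 -13.6 129.1 188.2  19.6 -81.7] 16.85
False [606.4  13.6  76.6] [-0.91  0.14  0.45] [ 12.5  31.2 -14.9 130.9 189.2  18.1 -82.5] 17.46
False [587.3   8.6 101.6] [-0.24 -0.58 -0.15] [ 15.5  26.9 -17.3 133.  191.   15.7 -84. ] 18.25
ik -12 35
[(array([257.9, 164.5]), [253, 161, 9, 10, 24]), (array([240.6, 168.3]), [239, 164, 5, 11, 18]), (array([257.2, 172.8]), [256, 172, 3, 3, 6])] [(array([282.8, 202. ]), [274, 198, 18, 9, 32])]
0 -0.31 [[238.9, 171.3], [258.9, 166.9], [291.1, 198.3], [273.8, 206.0]]
0 -0.35 [[240.3, 171.4], [260.1, 166.2], [289.8, 198.6], [272.9, 206.8]]
10 -0.31 [[238.7, 170.9], [258.9, 166.5], [291.4, 195.6], [274.0, 203.2]]
10 -0.35 [[240.2, 171.0], [260.1, 165.8], [290.0, 195.9], [273.1, 204.0]]
```

View pics/out.png

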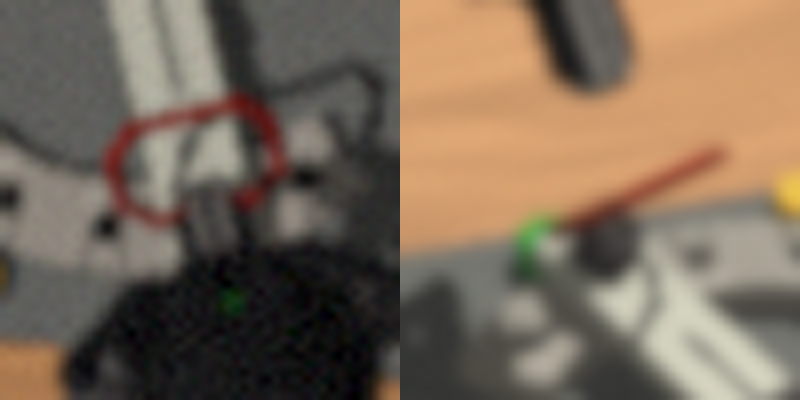

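The picture shows the fingers clear of the ring, with tips at (595,85) in the scene crop. The ring spans rows 198–207, which matches lift 0 at q≈-0.35 beside the green marker. Handing in.

```bash
python3 -c "
from rig import close_job
print(close_job())"
```

```text
the job is handed in; nothing more can be done
None
```

The job is handed in: the pin was lifted by its ring, swung to the hole beside the green marker (-0.35 rad) and lowered. The pull force and last pictures show it home with the fingers clear of the ring, but no verdict came back.

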